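# Clamp a painted wing cut-out in its jig

## Task

A freshly painted wing cut-out lies on a plywood jig board; one of its two quick clamps is already shut, the other is open. Push the open clamp's strap round with the outside of a finger until it is fully over against its stop, pointing onto the panel, and then push that clamp's raised cam lever all the way down so that the foot presses on the panel. Nothing needs gripping: keep off the wet panel, and leave the shut clamp and everything else where it is.

Things in the scene. Friction and masses are not known exactly. Their poses are not given: they have to be found in the camera images.
- clamp: The open clamp: a steel plate 60 x 60 x 8 mm fixed on the jig board, with a post (32 mm diameter) that carries the strap. Origin: on the post's axis at the underside of the plate, which is 12 mm above the table. Its x axis points level across the panel: the way the strap points when fully over. z up. Fixed; it may be the left or the right one of the two clamps, on the robot's side of the panel.
- strap (a joint): Swing of the strap about the post's vertical axis: 0 = parked, pointing 1.75 rad (100 degrees) anticlockwise seen from above from the clamp's x axis; it grows as the strap swings clockwise; 1.75 = fully over, against its stop, pointing along the clamp's x axis. Starts at 0 to 0.4. Stiff: stays where it is left, about 2 N at its tip moves it.
- strap_tip (a point): Centre of the end face of the strap's free end: 125 mm from the post's axis, 41 mm above the clamp's origin (53 mm above the table). The strap is a bright steel bar 24 mm wide and 18 mm high, underside 32 mm above the clamp's origin (44 mm above the table, 20 mm above the panel's top), reaching 125 mm out from the axis and 45 mm behind it.
- lever (a joint): Cam lever of the open clamp: 0 = raised, 0.9 rad (52 degrees) above level; 0.9 = fully down, level, pointing straight back from the strap's tail, away from the strap's free end. Starts at 0 to 0.15. Stays where it is left; 4 to 8 N on its pad moves it.
- lever_pad (a point): Middle of the upper face of the black pad (32 mm long, 30 mm wide, 10 mm thick) at the lever's free end, 84 mm from the lever's hinge and 5 mm off its centre line (bar 12 x 8 mm). It rides on the strap; its level hinge axis lies across the strap, 32 mm behind the post's axis and 60 mm above the clamp's origin (72 mm above the table).
- foot: Black rubber foot (26 mm diameter, 8 mm thick) on a 10 mm spindle through the strap, 105 mm from the post's axis; the spindle stands 11 mm proud of the strap's top. Origin: centre of its underside, 7 mm above the panel while the lever is up. The lever drives it down, to press on the panel with over 5 N when fully down.
- wing: The painted wing panel, loose, 12 mm thick, 400 mm wide along its y, about 170 mm deep, lying on the jig board between short dowels (tops 26 mm above the table); black with orange patches, wet paint. Origin: underside, on its y middle line; its top is 24 mm above the table.
- jig: Fixed plywood jig board 340 x 500 x 12 mm, origin at the centre of its underside on the table; x axis as the clamps' (away from the robot). The panel reaches from x = -40 mm to x = 130 mm on it, the clamp posts stand at x = -100 mm, y = about +110 and -110 mm.
- shut_clamp: The other clamp, already shut: same shape and size as the open one, with the strap over the panel and the lever down; fixed and rigid. Origin on the post's axis under its plate.
- offcut: Loose wood offcut 35 x 45 x 18 mm lying on the jig board between the clamps; origin under its centre.
- paint_cup: Loose small white cup, 44 mm across, 45 mm tall, on the jig board in the notch at the far side of the panel; origin under its centre.
- mason_jar: Loose glass jar, 80 mm across, 130 mm tall, left on the table; origin under its centre.
- tub: Loose paint tub, 90 mm across, 70 mm tall, left on the table; origin under its centre.
- brush: Loose paint brush lying left on the table; origin under its middle.
- screwdriver: Loose screwdriver lying right on the table; origin under its middle.
- spatula: Loose spatula lying right on the table; origin under its middle.

How it is judged:
On the way, in this order (a step that is already met when the one before it is completed fails the run):
1. the strap is swung fully over against its stop (within 0.1 rad) while the cam lever is still up (value of joint strap above 1.65 rad and value of joint lever below 0.35 rad), for 0.2 s.
2. the cam lever is pushed down (within 0.1 rad) with the strap still over (value of joint strap above 1.65 rad and value of joint lever above 0.8 rad and contact force between foot and wing above 2 N), for 0.2 s.
At the end, for the whole second after the job is handed in: The strap is within 0.1 rad of its stop (joint above 1.65), the lever within 0.1 rad of fully down (joint above 0.8), the foot presses on the panel with more than 2 N, and the panel lies still within 12 mm of where it was (all of step 2 and velocity of joint lever below 0.05 rad/s and distance of wing from where it was at the start of the episode below 0.012 m and linear speed of wing below 0.02 m/s); the robot touches nothing.
It fails at once if the cam lever is pushed down before the strap is over (value of joint strap below 1.45 rad and value of joint lever above 0.5 rad).
It fails at once if the robot touches the wet panel (more than 1 N) (contact force between any of the fingers, the arm and wing above 1 N).
It fails at once if the panel is lifted or shoved out of place (over 15 mm) (distance of wing from where it was at the start of the episode above 0.015 m).
It fails at once if the robot pushes on the shut clamp (more than 5 N) (contact force between any of the fingers, the arm and shut_clamp above 5 N).
It fails at once if a bystander is moved or lifted (over 25 mm) (distance of any of offcut, paint_cup, mason_jar, tub, brush, screwdriver, spatula from where it was at the start of the episode above 0.025 m).
It also fails if it takes over 48 s, if anything falls off the work surface, if the arm or the gripper's body presses on something with over 40 N, if the wrist force passes 120 N, or if a joint passes its speed limit or range.

## Robot

A 7-joint arm with a two-finger parallel gripper is mounted at the origin on the work surface. World frame = base frame: x ahead of the robot, y to its left, z up, the work surface at z = 0. Lengths are in m, angles in rad, forces in N, time in s.
With the tool pointing down it reaches from about 0.35 to 0.9 m from the base axis. Payload 8.1 kg.
Tool frame: the origin (TCP) lies between the finger pads; the fingertips stand ahead of it and the grasp point (between the pads) is the TCP (arm.nose_length is the z of the fingertips in the tool frame, in m); z points along the fingers, y is the line along which they close (so a half turn about z gives the same grasp; the last joint's range is limited). The gripper opens to 92 mm and grips with 3 to 60 N. Pads are 19 mm wide; open, the fingers measure 130 mm over their backs; the gripper's body (75 mm by 190 mm) begins 47 mm behind the grasp point.
Start: joints at [-1.269, 0.434, 0.025, 1.573, -0.012, 1.134, -0.075], TCP at [0.246, 0.574, 0.246] pointing down, gripper open.
Joint ranges: [-2.62, 2.62], [-0.44, 2.09], [-1.27, 1.32], [0.08, 2.57], [-1.32, 4.46], [0.12, 2], [-2.74, 2.74]. Speed limits (rad/s): [2.22, 2.22, 3.01, 3.01, 3.14, 3.14, 3.14].

## Interface

Orientations are given as a rotation vector (axis times angle).
In Python, from cell import sensors, optics, arm gives the robot as it stands.
- The arm moves only by the tool arm_command, never from a script. Its argument "deltas" is one flat list of numbers, 7 for each row, row after row: the turn, a rotation vector about the world's x, y, z as a fraction of full scale, then the shift along the world's x, y, z as a fraction of full scale, then the finger opening in mm, from 0 to 91.8. In form: [wx, wy, wz, dx, dy, dz, fingers, wx, wy, wz, dx, dy, dz, fingers, ...]. A call has 1 to 20 rows; each row is the pose to reach, as a shift and turn from the pose commanded when the call began; what a row does not reach only later rows make up. Full scale, the value 1, is 1 m for a shift and 90 degrees for a turn. A row lasts 1/10 s, in which the tool goes at most 50 mm and 8.59 degrees, less where a joint would pass 70% of its speed; a pose out of reach is approached as far as the arm can. A call with a number of a shift or a turn outside -1 to 1 is refused whole. A call with a gripper value outside its range is refused whole. The fingers move at their own pace and stop on an object; "force" is the grip in N (left out, the last holds). Time passes only in rows, so rows that repeat a pose let the fingers close. It gives the time, the measured TCP pose, the force, the opening and the grip force at its end, in the units of the state.
- sensors.observe(): the state, without advancing time (a new reading comes with each control period).
- optics.get_image(name): name is "scene" or "side" or "wrist"; returns the picture (400x640x3 uint8, blue, green, red); there is no depth.
- optics.calibration(name): a dict with "camera_matrix" (3x3 intrinsics, pixels), "rvec" (rotation vector, rad) and "tvec" (3), from world to camera coordinates, as OpenCV has them. Camera axes: x right, y down, z forward; pixel columns grow to the right and rows downward; lengths in m; the calibration is good to about 2 mm. A picture is of the moment at which its call begins: read the wrist's pose just before it. calibration takes no time and is no camera call; for the wrist camera it gives the pose at the moment of the call.
- arm.sign_off(): hands the job in; it is judged then, once.
The state is a dict: "clock": time; "joints": joint angles; "dq": joint speeds; "joint_efforts": joint torques, N m; "position": TCP position; "ee_rot": TCP orientation; "force": force on the tool from outside, world axes, zero at the start; "ft_torque": the same for the moment, N m; "width": opening from 0.0 (shut) to 1.0 (fully open); "gripper_force": force on a finger pad.
Only numpy, scipy, OpenCV 4.12 (cv2) and the standard library are available. Lean on these libraries where they do the work, as an engineer would, in place of code of your own. Each camera call takes 0.05 s, during which the arm holds its last target. There are 200 camera calls.

## Working session

There is one attempt and no reset: what is moved stays moved. The work goes in short steps, Python scripts to look and compute and a tool call to move; the robot and the scene stay as the last step left them, time stands still between calls to the robot, and variables do not carry over. Pictures are saved under pics/ and viewed, at most 11 in all, crops included, and the job is handed in when it is done.

Besides the shell and the picture viewer there is one more tool, called after "Request:" as name(argument=value, ...) on one line, values as JSON. arm_command: Moves the arm, as the interface text tells. Its arguments: {"type":"object","properties":{"deltas":{"type":"array","items":{"type":"number"}},"force":{"type":"number"}},"required":["deltas"]}

```bash
mkdir -p pics
python3 - <<'E'
from cell import sensors, optics, arm
import cv2
s=sensors.observe();print({k:s[k] for k in('clock','position','ee_rot','width','force')},arm.nose_length)
for n in('scene','side'):
    cv2.imwrite(f'pics/{n}0.png',optics.get_image(n))
    c=optics.calibration(n);R=cv2.Rodrigues(c['rvec'])[0];print(n,-R.T@c['tvec'].ravel(), R[2])
E
```

```text
{'clock': 0.0, 'position': array([0.24597527, 0.57402308, 0.24493584]), 'ee_rot': array([-6.31595170e-01, -3.07724928e+00,  2.50999986e-03]), 'width': 1.0026220492293174, 'force': array([ 0.27111198, -1.03000493, -1.05365362])} 0.019
scene [ 1.31798242 -0.21241817  1.05525192] [-0.64992436  0.16672474 -0.7414858 ]
side [-0.20180544 -1.0023003   0.80502342] [ 0.51118957  0.71061324 -0.48343981]
```

View pics/scene0.png

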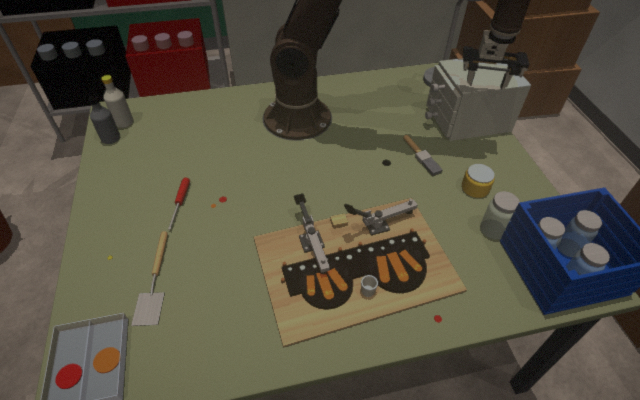

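View pics/side0.png

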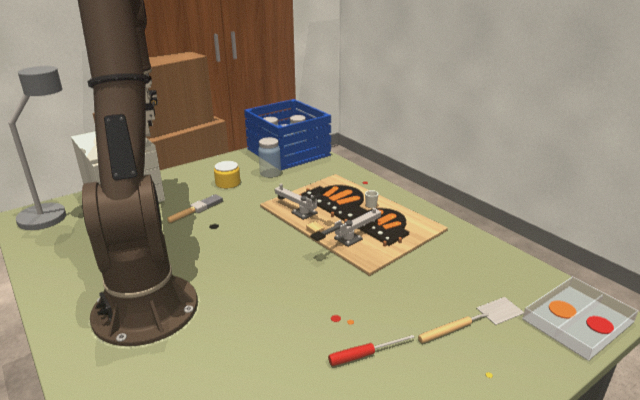

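The open clamp is the left one (scene ~(375,222)), with its strap pointing to +y and ending at ~(415,208). Its lever pad is at ~(350,210). The shut clamp is at ~(312,240) and the offcut at ~(339,220). Next I fit the board and take a close crop.

```bash
cat > h.py <<'E'
from cell import sensors, optics, arm
import cv2, numpy as np
def ray(n,uv):
    c=optics.calibration(n);R=cv2.Rodrigues(c['rvec'])[0]
    d=np.linalg.inv(c['camera_matrix'])@np.r_[uv,1.]
    return -R.T@c['tvec'].ravel(), R.T@d
def onz(n,uv,z):
    o,d=ray(n,uv); return o+d*(z-o[2])/d[2]
def tri(a,b):
    A=np.zeros((3,3));v=np.zeros(3)
    for n,uv in(('scene',a),('side',b)):
        o,d=ray(n,uv);d/=np.linalg.norm(d);P=np.eye(3)-np.outer(d,d);A+=P;v+=P@o
    return np.linalg.solve(A,v)
def proj(n,p):
    c=optics.calibration(n);return cv2.projectPoints(np.atleast_2d(np.float64(p)),c['rvec'],c['tvec'],c['camera_matrix'],None)[0][:,0]
E
python3 - <<'E'
from h import *
for n,(x0,y0,x1,y1) in {'scene':(235,180,475,345),'side':(240,160,460,285)}.items():
    im=cv2.imread(f'pics/{n}0.png'); cv2.imwrite(f'pics/{n}c.png',cv2.resize(im[y0:y1,x0:x1],None,fx=3.3,fy=3.3,interpolation=cv2.INTER_CUBIC))
    hsv=cv2.cvtColor(im,cv2.COLOR_BGR2HSV)
    m=cv2.inRange(hsv,(8,50,110),(24,190,255)); k=np.zeros_like(m);k[y0:y1,x0:x1]=255;m&=k
    m=cv2.morphologyEx(m,cv2.MORPH_OPEN,np.ones((3,3)))
    cs=cv2.findContours(m,0,2)[0];c=max(cs,key=cv2.contourArea)[:,0]
    P=np.array([onz(n,q,.012)[:2] for q in c],np.float32)
    r=cv2.minAreaRect(P);print(n,r);print(cv2.boxPoints(r))
E
```

```text
scene ((0.6683334112167358, 0.039845943450927734), (0.33977773785591125, 0.4999949634075165), 5.120662689208984)
[[ 0.47680944  0.27368248]
 [ 0.5214357  -0.22431695]
 [ 0.8598574  -0.19399059]
 [ 0.81523114  0.30400884]]
side ((0.6714187860488892, -0.07726511359214783), (0.35183966159820557, 0.28931307792663574), 5.246667385101318)
[[ 0.4830081   0.05069859]
 [ 0.50946397 -0.23740233]
 [ 0.8598295  -0.20522882]
 [ 0.8333736   0.08287211]]
```

View pics/scenec.png

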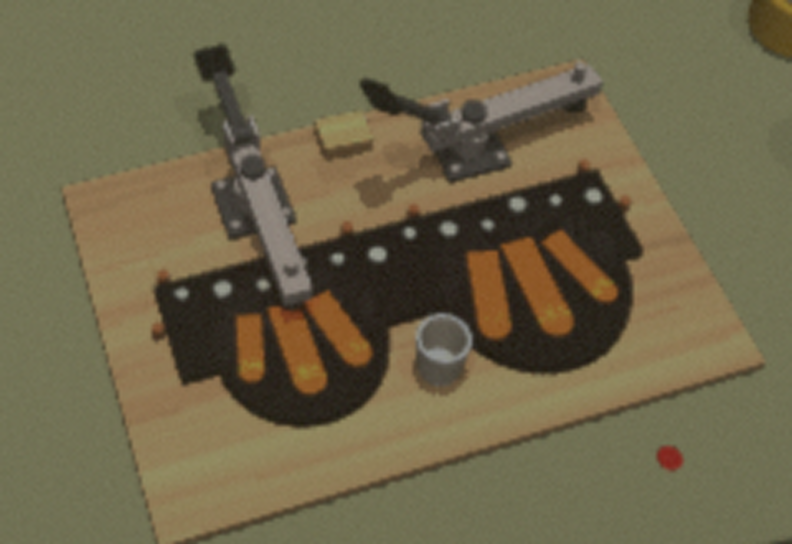

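View pics/sidec.png

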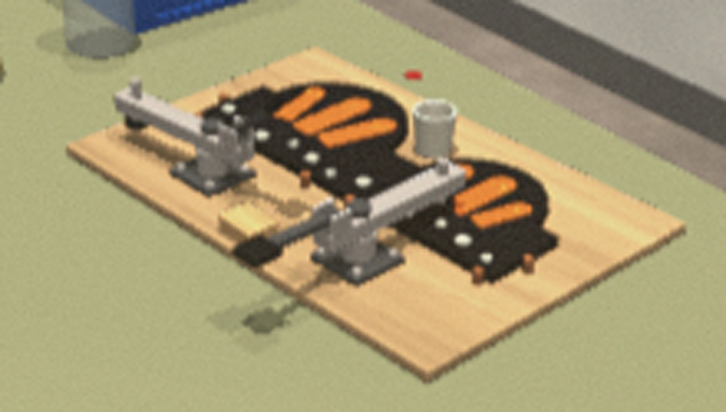

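The crops confirm the layout. In the scene crop the post cap is at (474,110), the strap's end top edge runs roughly (585,64) to (603,80), and the raised lever pad is at (378,96). I turn these into world positions.

Run:
```python
from h import *
np.set_printoptions(precision=4,suppress=True)
S=lambda a:np.array(a)/3.3+(235,180)
D=lambda a:np.array(a)/3.3+(240,160)
th=np.radians(5.12);u=np.array([np.cos(th),np.sin(th)]);v=np.array([-u[1],u[0]])
post=np.array([.6683,.0398])-.1*u+.11*v;print('post nominal',post)
print('cap',onz('scene',S((474,108)),.066),onz('side',D((209,126)),.066))
print('cap shut',onz('scene',S((252,163)),.066), np.array([.6683,.0398])-.1*u-.11*v)
# plate corners top at z=.02 (scene)
q=[onz('scene',S(a),.020) for a in((510,158),(450,179))];print('plate front corners',q)
for t in(onz('scene',S((585,64)),.062),onz('scene',S((602,79)),.062)): print('tip',t)
sp=onz('scene',S((579,71)),.073);print('spindle',sp,onz('side',D((136,85)),.073),tri(S((579,71)),D((136,85))))
p=post
a=np.arctan2(*(sp[:2]-p)[::-1]);print('swing',1.75-(a-th))
print('pad',tri(S((378,96)),D((247,140))))
s=1.75-(a-th)
for l in(0,.08,.15):
    h=.9-l;d=-np.array([np.cos(a),np.sin(a)]);r=84*np.cos(h)-5*np.sin(h)
    P=np.r_[p+d*(.032+r/1000),.072+(84*np.sin(h)+5*np.cos(h))/1000];print(l,P,(proj('scene',P)-(235,180))*3.3,(proj('side',P)-(240,160))*3.3)
```

```text
post nominal [0.5589 0.1404]
cap [0.5572 0.1355 0.066 ] [0.5556 0.1313 0.066 ]
cap shut [ 0.5747 -0.0643  0.066 ] [ 0.5785 -0.0787]
plate front corners [array([0.5832, 0.1655, 0.02  ]), array([0.5939, 0.107 , 0.02  ])]
tip [0.5264 0.2496 0.062 ]
tip [0.5463 0.2582 0.062 ]
spindle [0.5418 0.2364 0.073 ] [0.5386 0.2329 0.073 ] [0.5407 0.2369 0.0711]
swing 0.09256314805923704
pad [0.5442 0.0521 0.0892]
0 [0.5729 0.0614 0.1409] [[402.3589  78.8135]] [[267.1663  76.9591]]
0.08 [0.5739 0.0561 0.1368] [[396.0978  83.9745]] [[271.498   82.8684]]
0.15 [0.5747 0.0518 0.1329] [[390.9168  88.6509]] [[275.0681  88.2884]]
```

Run:
```python
from h import *
np.set_printoptions(precision=3,suppress=True)
print('jar',onz('scene',(495,238),0),'tub',onz('scene',(478,192),0))
post=np.array([.558,.136]);th=np.radians(5.5);u=np.array([np.cos(th),np.sin(th)]);v=np.array([-u[1],u[0]])
for f in np.linspace(1.66,-.05,9):
    r=.08;n=np.array([-np.sin(f),np.cos(f)]);h=.0095*abs(n[0])+.019*abs(n[1])
    q=r*np.array([np.cos(f),np.sin(f)])+(.012+h)*n
    print(round(f,2),post+q[0]*u+q[1]*v)
```

```text
jar [0.67  0.463 0.   ] tub [0.492 0.496 0.   ]
1.66 [0.521 0.21 ]
1.45 [0.537 0.217]
1.23 [0.551 0.22 ]
1.02 [0.566 0.221]
0.8 [0.583 0.219]
0.59 [0.599 0.212]
0.38 [0.614 0.202]
0.16 [0.627 0.188]
-0.05 [0.636 0.171]
```

Request:
arm_command(deltas=[0,0,0.31,0.24,-0.36,0,0,0,0,0.31,0.24,-0.36,0,0,0,0,0.31,0.24,-0.36,0,0,0,0,0.31,0.24,-0.36,0,0,0,0,0.31,0.24,-0.36,0,0,0,0,0.31,0.24,-0.36,0,0,0,0,0.31,0.24,-0.36,0,0,0,0,0.31,0.24,-0.36,0,0,0,0,0.31,0.24,-0.36,0,0,0,0,0.31,0.24,-0.36,0,0,0,0,0.31,0.24,-0.36,0,0,0,0,0.31,0.24,-0.36,0,0,0,0,0.31,0.24,-0.36,0,0,0,0,0.31,0.24,-0.36,0,0])

```text
clock: 1.5
position: [0.4856, 0.2156, 0.2457]
ee_rot: [0.132, -3.139, -0.0]
force: [0.2, 0.7, 0.9]
width: 0.006
gripper_force: 0.0
```

Run:
```python
from h import *
s=sensors.observe();print({k:s[k] for k in('clock','position','ee_rot','width','force')})
cv2.imwrite('pics/w1.png',optics.get_image('wrist'))
print(proj('wrist',[[.558,.136,.066],[.536,.254,.062],[.573,.057,.138]]))
```

```text
{'clock': 1.5, 'position': array([0.48557894, 0.21557149, 0.24568787]), 'ee_rot': array([ 1.32063300e-01, -3.13856504e+00, -3.20770741e-04]), 'width': 0.005820381711450888, 'force': array([0.16890021, 0.68535271, 0.90279125])}
[[237.46574104 243.01812113]
 [354.1546908  230.59536616]
 [120.45481679 287.69283821]]
```

View pics/w1.png

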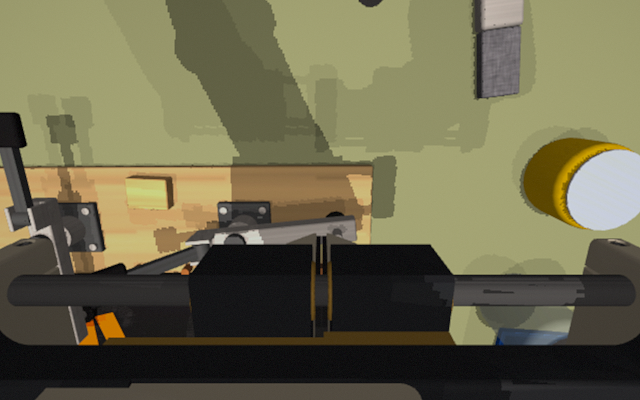

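The wrist view shows the post cap at (235,240) and the strap end at (355,230), both where predicted. The fingers are on the robot side of the strap, so I go down.

Request:
arm_command(deltas=[0,0,0,0,0,-0.05,0,0,0,0,0,0,-0.1,0,0,0,0,0,0,-0.15,0,0,0,0,0,0,-0.178,0,0,0,0,0,0,-0.178,0,0,0,0,0,0,-0.178,0])

```text
clock: 2.15
position: [0.4863, 0.2148, 0.0682]
ee_rot: [0.13, -3.139, 0.0]
force: [0.1, 0.2, 1.0]
width: 0.004
gripper_force: 0.0
```

Run:
```python
from h import *
s=sensors.observe();print({k:s[k] for k in('clock','position','force')})
a=optics.get_image('scene')[170:270,320:470];b=optics.get_image('side')[150:250,240:390]
cv2.imwrite('pics/d2.png',np.vstack([cv2.resize(x,(450,300),interpolation=2) for x in(a,b)]))
```

```text
{'clock': 2.15, 'position': array([0.48629052, 0.2148398 , 0.06822985]), 'force': array([0.10467299, 0.20317858, 0.9897931 ])}
```

View pics/d2.png

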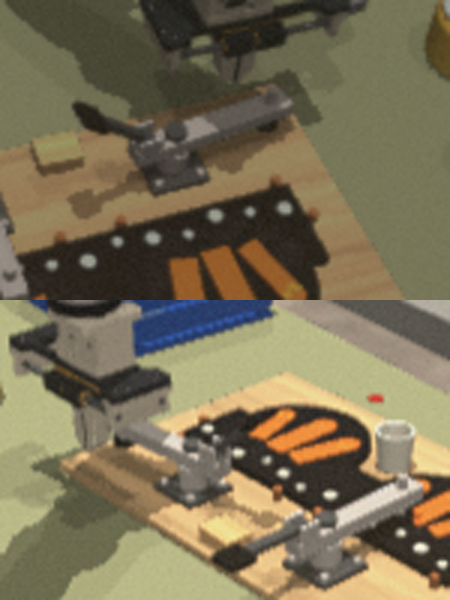

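The finger pair is behind the strap near its tip and nothing else is close. I sweep the first part of the arc.

Request:
arm_command(deltas=[0,0,0,0.018,-0.003,0,0,0,0,0,0.035,-0.005,0,0,0,0,0,0.043,-0.001,0,0,0,0,0,0.051,0.002,0,0,0,0,0,0.058,0.004,0,0,0,0,0,0.065,0.005,0,0,0,0,0,0.073,0.006,0,0,0,0,0,0.08,0.006,0,0,0,0,0,0.089,0.005,0,0,0,0,0,0.097,0.004,0,0,0,0,0,0.105,0.001,0,0,0,0,0,0.113,-0.003,0,0,0,0,0,0.113,-0.003,0,0])

```text
clock: 3.55
position: [0.6012, 0.2104, 0.0681]
ee_rot: [-0.126, 3.137, -0.0]
force: [-0.6, 0.5, 0.9]
width: 0.005
gripper_force: 0.3
```

Run:
```python
from h import *
s=sensors.observe();print({k:s[k] for k in('clock','position','force')})
a=optics.get_image('scene')[170:270,320:470];b=optics.get_image('side')[150:250,240:390]
cv2.imwrite('pics/d3.png',np.vstack([cv2.resize(x,(450,300),interpolation=2) for x in(a,b)]))
```

```text
{'clock': 3.55, 'position': array([0.60122406, 0.21044474, 0.06806571]), 'force': array([-0.57962712,  0.49585365,  0.89467426])}
```

View pics/d3.png

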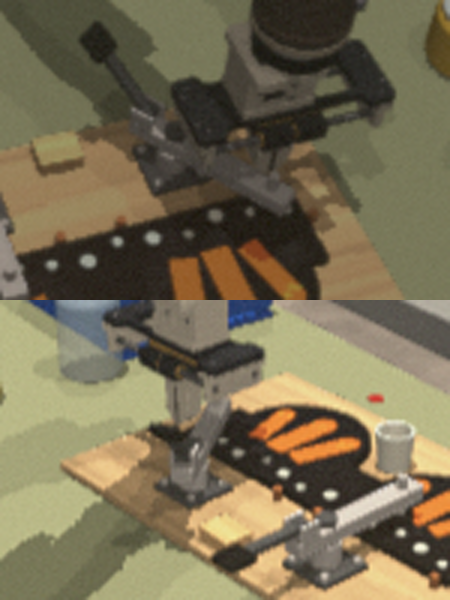

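The strap is following, with its tip at ~(285,205) in the top crop, roughly 35 degrees still to go. The lever is up. I continue round to the stop.

Request:
arm_command(deltas=[0,0,0,0.008,-0.005,0,0,0,0,0,0.015,-0.01,0,0,0,0,0,0.022,-0.017,0,0,0,0,0,0.028,-0.024,0,0,0,0,0,0.032,-0.03,0,0,0,0,0,0.035,-0.036,0,0,0,0,0,0.035,-0.04,0,0,0,0,0,0.035,-0.04,0,0])

```text
clock: 4.45
position: [0.635, 0.1706, 0.0679]
ee_rot: [-0.127, 3.138, -0.0]
force: [0.3, 0.8, -0.2]
width: 0.003
gripper_force: 0.0
```

Request:
arm_command(deltas=[0,0,0,0.001,-0.005,0,0,0,0,0,0.001,-0.01,0,0,0,0,0,0.001,-0.01,0,0])

```text
clock: 4.75
position: [0.6352, 0.1671, 0.0687]
ee_rot: [-0.135, 3.137, 0.01]
force: [-0.6, 13.8, 3.0]
width: 0.002
gripper_force: 5.9
```

A 13.8 N reaction means it is on the stop. I back off sideways, then lift, then check.

Request:
arm_command(deltas=[0,0,0,0,0,0,0,0,0,0,0,0,0,0,0,0,0,0.003,0.03,0,0,0,0,0,0.003,0.04,0.02,0,0,0,0,0.003,0.04,0.07,0,0,0,0,0.003,0.04,0.12,0,0,0,0,0.003,0.04,0.16,0,0,0,0,0.003,0.04,0.16,0])

```text
clock: 5.55
position: [0.6412, 0.2019, 0.2346]
ee_rot: [-0.128, 3.129, 0.004]
force: [0.4, 0.3, 0.2]
width: 0.005
gripper_force: 0.0
```

Run:
```python
from h import *
s=sensors.observe();print({k:s[k] for k in('clock','position','ee_rot','force')})
a=optics.get_image('scene')[170:290,300:450];b=optics.get_image('side')[130:250,240:390]
cv2.imwrite('pics/d4.png',np.vstack([cv2.resize(x,None,fx=2.5,fy=2.5,interpolation=2) for x in(a,b)]))
```

```text
{'clock': 5.55, 'position': array([0.64115897, 0.20188058, 0.23460788]), 'ee_rot': array([-0.12797531,  3.1288448 ,  0.00440737]), 'force': array([0.37366415, 0.33665986, 0.1841315 ])}
```

View pics/d4.png

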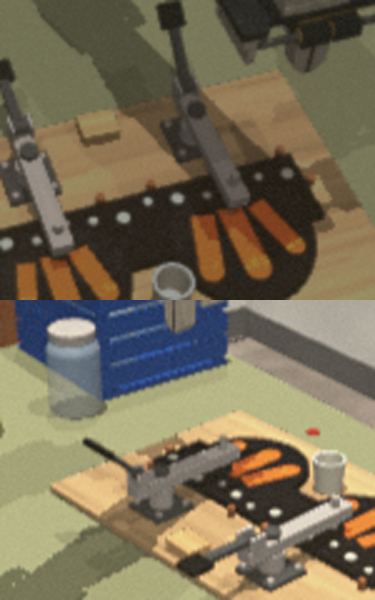

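The strap points onto the panel (spindle at ~(235,193) in the top crop) and the lever is still raised (pad at (172,18) top, (95,143) side). I work out the pad position and the push-down arc.

Run:
```python
from h import *
np.set_printoptions(precision=3,suppress=True)
sc=lambda x,y:np.array([x,y])/2.5+(300,170); sd=lambda x,y:np.array([x,y])/2.5+(240,130)
sp=onz('scene',sc(236,192),.073);cap=onz('scene',sc(188,107),.066)
print('spindle',sp,'cap',cap,'side spindle',onz('side',sd(224,142),.073))
print('pad tri',tri(sc(172,17),sd(94,143)))
post=np.array([.558,.136])
d=sp[:2]-post;print('r',np.hypot(*d),'yaw deg',np.degrees(np.arctan2(*d[::-1])))
u=d/np.hypot(*d)
s=sensors.observe()['position'];print(s)
for h in np.arange(.9,-.01,-.1):
    r=.032+(84*np.cos(h)-5*np.sin(h))/1000;z=.072+(84*np.sin(h)+5*np.cos(h))/1000
    P=np.r_[post-u*r,z];print(round(h,2),P,'TCP delta',P+[0,0,.019]-s)
```

```text
spindle [0.684 0.139 0.073] cap [0.555 0.126 0.066] side spindle [0.66  0.133 0.073]
pad tri [0.467 0.13  0.129]
r 0.12609920223434842 yaw deg 1.1923739882200246
[0.639 0.201 0.229]
0.9 [0.478 0.134 0.141] TCP delta [-0.161 -0.067 -0.069]
0.8 [0.471 0.134 0.136] TCP delta [-0.167 -0.067 -0.074]
0.7 [0.465 0.134 0.13 ] TCP delta [-0.174 -0.067 -0.08 ]
0.6 [0.46  0.134 0.124] TCP delta [-0.179 -0.067 -0.086]
0.5 [0.455 0.134 0.117] TCP delta [-0.184 -0.067 -0.093]
0.4 [0.451 0.134 0.109] TCP delta [-0.188 -0.067 -0.1  ]
0.3 [0.447 0.134 0.102] TCP delta [-0.191 -0.067 -0.108]
0.2 [0.445 0.134 0.094] TCP delta [-0.194 -0.068 -0.116]
0.1 [0.443 0.134 0.085] TCP delta [-0.196 -0.068 -0.124]
0.0 [0.442 0.134 0.077] TCP delta [-0.197 -0.068 -0.133]
```

Request:
arm_command(deltas=[0,0,0,-0.04,-0.015,0,0,0,0,0,-0.08,-0.035,0,0,0,0,0,-0.12,-0.05,0,0,0,0,0,-0.166,-0.07,0,0,0,0,0,-0.166,-0.07,-0.03,0,0,0,0,-0.166,-0.07,-0.04,0,0,0,0,-0.166,-0.07,-0.04,0,0,0,0,-0.166,-0.07,-0.04,0])

```text
clock: 6.45
position: [0.4728, 0.1318, 0.1874]
ee_rot: [0.129, -3.138, 0.001]
force: [-0.5, 1.0, 0.7]
width: 0.005
gripper_force: 0.0
```

Run:
```python
from h import *
s=sensors.observe();print({k:s[k] for k in('clock','position','ee_rot','force')})
a=optics.get_image('scene')[140:260,300:450];b=optics.get_image('side')[130:250,240:390]
cv2.imwrite('pics/d5.png',np.vstack([cv2.resize(x,None,fx=2.5,fy=2.5,interpolation=2) for x in(a,b)]))
```

```text
{'clock': 6.45, 'position': array([0.47275956, 0.13175758, 0.18736936]), 'ee_rot': array([ 1.29157977e-01, -3.13784381e+00,  7.94522780e-04]), 'force': array([-0.49937929,  1.00274682,  0.73320422])}
```

View pics/d5.png

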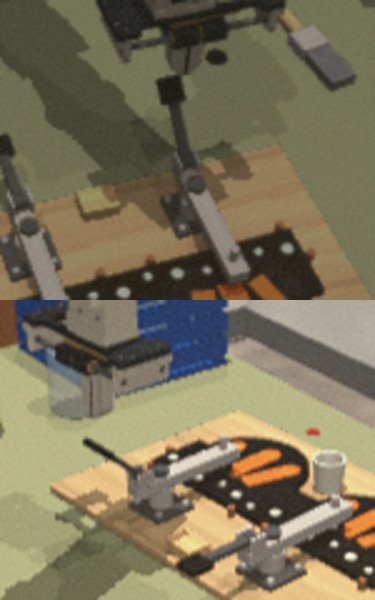

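Run:
```python
from h import *
np.set_printoptions(precision=3,suppress=True)
for y in(82,90,98): print(onz('scene',np.array([171,y])/2.5+(300,140),.134))
print(onz('side',np.array([95,143])/2.5+(240,130),.134), onz('side',np.array([105,150])/2.5+(240,130),.134))
p=proj('scene',[.473,.132,.168]);print((p-(300,140))*2.5);p=proj('side',[.473,.132,.168]);print((p-(240,130))*2.5)
```

```text
[0.46  0.128 0.134]
[0.473 0.124 0.134]
[0.485 0.12  0.134]
[0.464 0.128 0.134] [0.464 0.105 0.134]
[[180.42   67.942]]
[[ 98.023 113.842]]
```

The pad centre comes out about 6 mm further to -y than the fingers, so I correct that while starting down the arc.

Request:
arm_command(deltas=[0,0,0,0,-0.006,0,0,0,0,0,0,-0.006,-0.012,0,0,0,0,-0.001,-0.006,-0.024,0,0,0,0,-0.001,-0.006,-0.032,0,0,0,0,-0.006,-0.006,-0.038,0,0,0,0,-0.012,-0.006,-0.044,0,0,0,0,-0.017,-0.007,-0.052,0,0,0,0,-0.021,-0.007,-0.059,0,0,0,0,-0.021,-0.007,-0.059,0])

```text
clock: 7.45
position: [0.4498, 0.1244, 0.1278]
ee_rot: [0.129, -3.137, 0.001]
force: [0.4, -0.0, 0.5]
width: 0.001
gripper_force: 0.2
```

Request:
arm_command(deltas=[0,0,0,-0.003,-0.001,-0.008,0,0,0,0,-0.006,-0.001,-0.016,0,0,0,0,-0.008,-0.001,-0.024,0,0,0,0,-0.009,-0.001,-0.032,0,0,0,0,-0.009,-0.001,-0.036,0,0,0,0,-0.009,-0.001,-0.036,0])

```text
clock: 8.05
position: [0.4426, 0.1236, 0.0944]
ee_rot: [-0.128, 3.138, 0.001]
force: [-8.9, -3.4, 45.0]
width: 0.006
gripper_force: 22.2
```

Run:
```python
from h import *
s=sensors.observe();print({k:s[k] for k in('clock','position','ee_rot','force')})
a=optics.get_image('scene')[140:260,300:450];b=optics.get_image('side')[130:250,240:390]
cv2.imwrite('pics/d6.png',np.vstack([cv2.resize(x,None,fx=2.5,fy=2.5,interpolation=2) for x in(a,b)]))
```

```text
{'clock': 8.05, 'position': array([0.44258052, 0.12363625, 0.09439733]), 'ee_rot': array([-1.28348680e-01,  3.13811215e+00,  9.91422162e-04]), 'force': array([-8.88482324, -3.42254467, 44.95022868])}
```

View pics/d6.png

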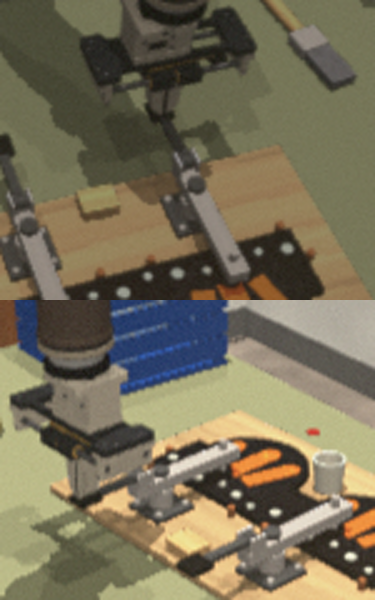

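The lever is level, with the fingertip at 75 mm against the expected 77 mm and a firm reaction. I hold, ease off, then lift straight up.

Request:
arm_command(deltas=[0,0,0,0,0,0.001,0,0,0,0,0,0,0.001,0,0,0,0,0,0,0.001,0,0,0,0,0,0,0.01,0,0,0,0,0,0,0.05,0,0,0,0,0,0,0.1,0,0,0,0,0,0,0.15,0,0,0,0,0,0,0.15,0,0,0,0,0,0,0.15,0,0,0,0,0,0,0.15,0])

```text
clock: 9.15
position: [0.441, 0.1231, 0.2412]
ee_rot: [0.129, -3.136, 0.002]
force: [-0.2, -1.0, -0.5]
width: 0.001
gripper_force: 0.0
```

Run:
```python
from h import *
s=sensors.observe();print({k:s[k] for k in('clock','position','force')})
a=optics.get_image('scene')[140:260,300:450];b=optics.get_image('side')[130:250,240:390]
cv2.imwrite('pics/d7.png',np.vstack([cv2.resize(x,None,fx=2.5,fy=2.5,interpolation=2) for x in(a,b)]))
```

```text
{'clock': 9.15, 'position': array([0.44101949, 0.12310247, 0.24120902]), 'force': array([-0.20552282, -1.03072442, -0.50335742])}
```

View pics/d7.png

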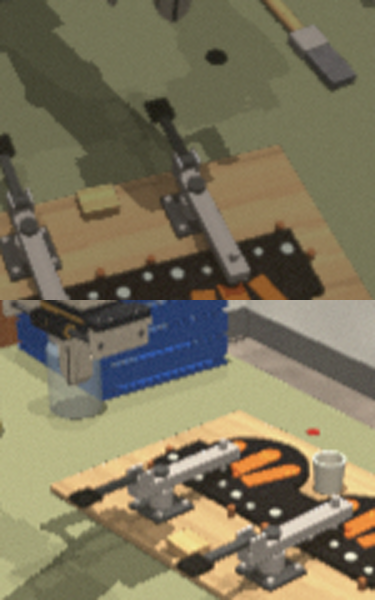

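The lever is down, matching the shut clamp (pad at (85,495) in the side crop). The strap is over, the panel is in place, and the robot is clear.

```bash
python3 -c "
from cell import arm
print(arm.sign_off())"
```

```text
the job is handed in; nothing more can be done
None
```

I pushed the open (left) clamp's strap round to its stop, then its lever fully down; the last pictures show the panel and the things around it in place and the robot clear; I handed the job in at about 9 s, and no verdict came back.

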